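Test a bent safety edge by running the fingertips along it

TASK

Test the bent safety edge that is mounted on the plywood board: starting at the end with the cable gland, run your fingertips along the black rubber strip, round the bend, to the plain end, lightly pressing each of its six sections down a few millimetres in turn. Do not bear down hard, and let the strip spring back at the end. Leave the loose parts lying on and around the board where they are.

Things in the scene. Friction and masses are not known exactly. Their poses are not given: they have to be found in the camera images.
- test_board: Fixed plywood board, 164 x 205 x 12 mm; origin at the centre of its underside. On it a rail 30 mm wide (top 32 mm over the worktop) holds a rubber strip 20 mm wide (flat top 48 mm over it). Board frame, mm: from (-55, 70), where a grey cable gland sticks out in +y, the strip runs straight to (-55, -20), a 50 mm radius quarter bend round (-5, -20) to (-5, -70), straight to the plain end (67, -70).
- edge (a joint): How far the whole rubber strip is pressed down, in m: 0 at rest, 0.010 at its stop. It sinks evenly wherever it is pressed, takes about 1.5 N to start and about 6.5 N at the stop, and springs back when released.
- section_1: The first of the strip's six sections, counted from the cable gland; 45 mm long along the centre line, straight, divided from its neighbours by a hairline groove (tops flush). Origin on its top face, at the middle of its length and width (48 mm above the worktop when not pressed); x axis along the strip towards the plain end, z up.
- section_2: The second of the strip's six sections, counted from the cable gland; 45 mm long along the centre line, straight, divided from its neighbours by a hairline groove (tops flush). Origin on its top face, at the middle of its length and width (48 mm above the worktop when not pressed); x axis along the strip towards the plain end, z up.
- section_3: The third of the strip's six sections, counted from the cable gland; 39 mm long along the centre line, half of the bend (45 degrees of 50 mm radius), divided from its neighbours by a hairline groove (tops flush). Origin on its top face, at the middle of its length and width (48 mm above the worktop when not pressed); x axis along the strip towards the plain end, z up.
- section_4: The fourth of the strip's six sections, counted from the cable gland; 39 mm long along the centre line, half of the bend (45 degrees of 50 mm radius), divided from its neighbours by a hairline groove (tops flush). Origin on its top face, at the middle of its length and width (48 mm above the worktop when not pressed); x axis along the strip towards the plain end, z up.
- section_5: The fifth of the strip's six sections, counted from the cable gland; 36 mm long along the centre line, straight, divided from its neighbours by a hairline groove (tops flush). Origin on its top face, at the middle of its length and width (48 mm above the worktop when not pressed); x axis along the strip towards the plain end, z up.
- section_6: The sixth of the strip's six sections, counted from the cable gland; 36 mm long along the centre line, straight, divided from its neighbours by a hairline groove (tops flush). Origin on its top face, at the middle of its length and width (48 mm above the worktop when not pressed); x axis along the strip towards the plain end, z up.
- coupler: Loose bystander: pale metal air-hose coupler 22 x 50 x 22 mm, lying on the board inside the bend; origin at the centre of its underside.
- reel: Loose bystander: white reel of thread tape, 52 mm across, 14 mm high, lying on the worktop beside the board; origin at the centre of its underside.
- cylinder_small: Loose bystander: small air cylinder 24 x 105 x 24 mm, lying on the worktop beside the board; origin at the centre of its underside.

How it is judged:
By the outcome, as a careful person would: the job done as asked, in the order asked, and still so for the second after the job is handed in, with the robot touching nothing.
It also fails if it takes over 51 s, if anything falls off the work surface, if the arm or the gripper's body presses on something with over 40 N, if the wrist force passes 120 N, or if a joint passes its speed limit or range.

ROBOT

A 6-joint arm with a two-finger parallel gripper is mounted at the origin on a cart in front of the work surface, level with it; the furniture and walls round the work are solid. World frame = base frame: x ahead of the robot, y to its left, z up, the work surface at z = 0. Lengths are in m, angles in rad, forces in N, time in s.
With the tool pointing down it reaches from about 0.375 to 0.825 m from the base axis. Payload 5.5 kg.
Tool frame: the origin (TCP) lies at the very end of the fingers, on their centre line; the grasp point (between the pads) lies 19 mm behind it; z points along the fingers, y is the line along which they close (so a half turn about z gives the same grasp; the last joint's range is limited). The gripper opens to 85 mm and grips with 20 to 120 N. Pads are 22 mm wide; open, the fingers measure 114 mm over their backs; the gripper's body (76 mm by 85 mm) begins 54 mm behind the grasp point. The pads swing forward as they close: fully open they stand 13 mm farther back than shut.
Start: joints at [1.287, 0.314, -0.047, 1.21, 0, 1.571], TCP at [0.168, 0.576, 0.231] pointing down, gripper open.
Joint ranges: [-2.67, 2.67], [-0.69, 1.73], [-1.03, 1.25], [-2.08, 2.16], [-1.42, 1.45], [-3.14, 3.14]. Speed limits (rad/s): [2.39, 2.39, 3.01, 3.14, 3.14, 3.14].

INTERFACE

Orientations are given as a unit quaternion [w, x, y, z].
In Python, from bench import bot gives the robot as it stands.
- The arm moves only by the tool servo_tool, never from a script. Its argument "plan" is text: rows parted by semicolons, each of 7 numbers parted by spaces: the shift along the tool's x, y, z in units of 60 mm (1.0 is 60 mm), then the turn, a rotation vector about the tool's x, y, z in units of 8 degrees (1.0 is 8 degrees), then the finger opening in mm, from 0 to 85.4. In form: tx ty tz rx ry rz grip; .... A call has exactly 10 rows; each row shifts and turns the commanded pose from where the row before left it, along the tool's axes as they then stand; what a row does not reach is not made up. A row lasts 1/8 s, in which the tool goes at most 62.5 mm and 10.7 degrees, less where a joint would pass 70% of its speed; a pose out of reach is approached as far as the arm can. A call is refused whole if a number of a shift passes 1 or a number of a turn 1, either way. A call with a gripper value outside its range is refused whole. The fingers move at their own pace and stop on an object; "squeeze" is the grip in N (left out, the last holds). Time passes only in rows, so rows that do not move let the fingers close, or fill a call up. It gives the time, the measured TCP pose, the force, the opening and the grip force at its end, in the units of the state.
- bot.get_state(): the state, without advancing time (a new reading comes with each control period).
- bot.camera(name): name is "scene" or "top" or "wrist"; returns the picture (384x512x3 uint8, red, green, blue); there is no depth.
- bot.camera_model(name): a dict with "intrinsics" (3x3 intrinsics, pixels), "distortion" ([k1, k2, p1, p2, k3] as OpenCV has them; the pictures are not rectified), "view" (4x4, takes a point from world to camera coordinates). Camera axes: x right, y down, z forward; pixel columns grow to the right and rows downward; lengths in m; the calibration is good to about 2 mm. A picture is of the moment at which its call begins: read the wrist's pose just before it. camera_model takes no time and is no camera call; for the wrist camera it gives the pose at the moment of the call.
- bot.hand_in(): hands the job in; it is judged then, once.
The state is a dict: "t": time; "joints": joint angles; "joint_velocities": joint speeds; "effort": joint torques, N m; "tcp_pos": TCP position; "eef_rot": TCP orientation; "contact_force": force on the tool from outside, world axes, zero at the start; "moment": the same for the moment, N m; "width": finger opening in m; "grip_force": force on a finger pad.
Only numpy, scipy, OpenCV 4.12 (cv2) and the standard library are available. Lean on these libraries where they do the work, as an engineer would, in place of code of your own. Each camera call takes 0.05 s, during which the arm holds its last target. There are 200 camera calls.

## Working session

There is one attempt and no reset: what is moved stays moved. The work goes in short steps, Python scripts to look and compute and a tool call to move; the robot and the scene stay as the last step left them, time stands still between calls to the robot, and variables do not carry over. Pictures are saved under pics/ and viewed, at most 10 in all, crops included, and the job is handed in when it is done.

Besides the shell and the picture viewer there is one more tool, called after "Emit:" by a JSON object that holds its "method" and its "body". servo_tool: Moves the arm, as the interface text tells. Its arguments: {"type":"object","properties":{"plan":{"type":"string"},"squeeze":{"type":"number"}},"required":["plan"]}

```bash
mkdir -p pics; ls; python3 - <<'E'
from bench import bot
import cv2
s=bot.get_state();print(s)
for n in("top","scene"):
    im=bot.camera(n);cv2.imwrite(f"pics/{n}0.png",im[:,:,::-1])
    m=bot.camera_model(n);print(n,m)
E
```

```text
pics
{'t': 0.0, 'joints': array([ 1.28701523e+00,  3.14209010e-01, -4.80944572e-02,  1.21024758e+00,
        2.35352668e-05,  1.57080645e+00]), 'joint_velocities': array([-0.0013681 ,  0.00173254, -0.00059936,  0.00114088, -0.00092767,
        0.0011995 ]), 'effort': array([-6.08316295e-04, -5.39586854e+01,  3.39751196e+01,  1.92428642e-02,
       -1.14545937e-04, -2.25805316e-06]), 'tcp_pos': array([0.16781447, 0.57541957, 0.23043806]), 'eef_rot': array([-1.35716618e-04,  1.41419878e-01,  9.89949316e-01, -8.66878387e-04]), 'contact_force': array([ 0.55410824,  0.3324711 , -0.14365369]), 'moment': array([-0.00324903, -0.01002974,  0.02740539]), 'grip_force': 0.0, 'width': 0.08542780090511598}
top {'intrinsics': array([[443.67516807,   0.        , 256.52093131],
       [  0.        , 443.67516807, 191.58246746],
       [  0.        ,   0.        ,   1.        ]]), 'distortion': array([0.00693339, 0.        , 0.        , 0.        , 0.        ]), 'view': array([[ 0.0246672 , -0.99968996, -0.00339214,  0.25691185],
       [-0.99596738, -0.02428229, -0.08636754,  0.56086273],
       [ 0.08625839,  0.00550891, -0.99625757,  0.86684975],
       [ 0.        ,  0.        ,  0.        ,  1.        ]])}
scene {'intrinsics': array([[347.06881893,   0.        , 254.73905615],
       [  0.        , 347.06881893, 191.43178724],
       [  0.        ,   0.        ,   1.        ]]), 'distortion': array([-0.02321131,  0.        ,  0.        ,  0.        ,  0.        ]), 'view': array([[ 0.53230208, -0.84625678,  0.02244912, -0.10560505],
       [-0.51638903, -0.34559758, -0.7835207 ,  0.41288453],
       [ 0.67081806,  0.40547722, -0.62096003,  0.43659859],
       [ 0.        ,  0.        ,  0.        ,  1.        ]])}
```

View pics/top0.png

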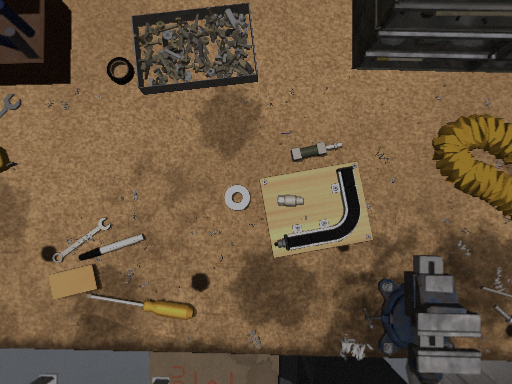

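View pics/scene0.png

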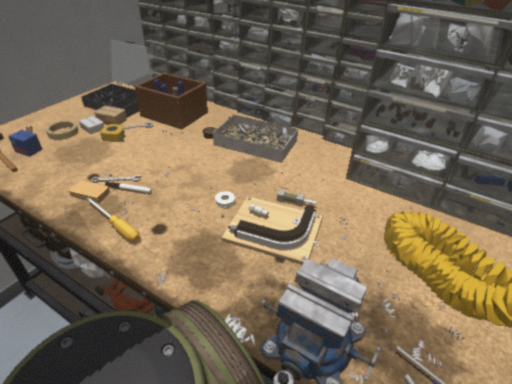

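The top view shows the board with corners at about (262,178), (356,163), (372,240) and (273,257). The gland is at about (280,243), the bend at about (350,225) and the plain end at about (347,170). The vise is at (440,310), and the reel, cylinder and coupler all lie clear of the strip. The scene view agrees, with the gland at about (236,233).

```bash
cat > h.py <<'E'
import numpy as np,cv2
from bench import bot
def ray(n,px,M=None):
    M=M or bot.camera_model(n)
    u=cv2.undistortPoints(np.array(px,float).reshape(-1,1,2),M["intrinsics"],M["distortion"])[:,0]
    V=M["view"];R=V[:3,:3];o=-R.T@V[:3,3]
    return o,np.c_[u,np.ones(len(u))]@R
def onplane(n,px,z,M=None):
    o,d=ray(n,px,M);return o+d*((z-o[2])/d[:,2])[:,None]
def proj(n,P,M=None):
    M=M or bot.camera_model(n);V=M["view"]
    return cv2.projectPoints(np.array(P,float),cv2.Rodrigues(V[:3,:3])[0],V[:3,3],M["intrinsics"],M["distortion"])[0][:,0]
def tri(p1,p2,n1="top",n2="scene"):
    o1,d1=ray(n1,p1);o2,d2=ray(n2,p2);out=[]
    for a,b in zip(d1,d2):
        k=np.linalg.lstsq(np.c_[a,-b],o2-o1,rcond=None)[0];out.append(np.r_[(o1+k[0]*a+o2+k[1]*b)/2,np.linalg.norm(o1+k[0]*a-o2-k[1]*b)])
    return np.array(out)
E
python3 - <<'E'
from h import *
out=[]
for n,(x,y,w,h),s in(("top",(250,135,135,130),4),("scene",(215,180,115,85),4)):
    im=cv2.imread(f"pics/{n}0.png")
    c=cv2.resize(im[y:y+h,x:x+w],None,fx=s,fy=s,interpolation=cv2.INTER_CUBIC);cv2.imwrite(f"pics/{n}c.png",c)
    g=im.max(2);m=np.zeros_like(g);m[y:y+h,x:x+w]=(g[y:y+h,x:x+w]<45)*255
    cs=sorted(cv2.findContours(m,0,1)[0],key=cv2.contourArea)[-1]
    print(n,cv2.contourArea(cs),cv2.approxPolyDP(cs,2,True)[:,0].tolist())
    hsv=cv2.cvtColor(im,cv2.COLOR_BGR2HSV);print([im[p[1],p[0]].tolist() for p in ((270,220),(330,200),(230,220))] if n=="top" else "")
E
```

```text
top 1231.5 [[352, 167], [336, 170], [342, 173], [348, 215], [345, 221], [333, 230], [289, 238], [284, 235], [287, 249], [290, 246], [340, 237], [354, 226], [359, 206], [353, 185]]
[[100, 143, 162], [107, 149, 166], [74, 107, 138]]Traceback (most recent call last):
  File "<stdin>", line 7, in <module>
IndexError: list index out of range
```

View pics/topc.png

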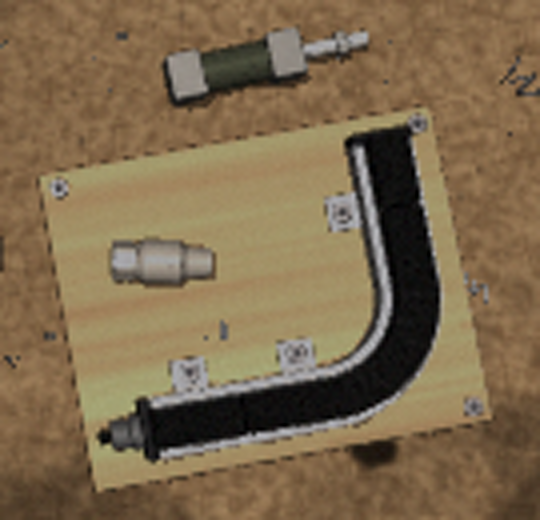

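View pics/scenec.png

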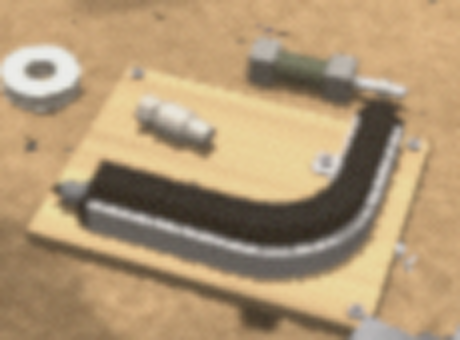

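Crop details:
- **Top:** board corners (40,178), (428,108), (492,418) and (98,490). Gland-end strip corners (150,407) and (157,458), plain-end corners (355,140) and (410,130).
- **Scene:** board corners (135,70), (428,148), (365,328) and (28,235). Gland-end corners (103,162) and (88,203), plain end (365,100) and (400,118).

```bash
python3 - <<'E'
from h import *
T=lambda a:(np.array(a)+.5)/4-.5+[250,135]
S=lambda a:(np.array(a)+.5)/4-.5+[215,180]
bt=T([(40,178),(428,108),(492,418),(98,490)]);bs=S([(135,70),(428,148),(365,328),(28,235)])
print("board tri",tri(bt,bs).round(4))
print("strip tri",tri(T([(150,407),(157,458),(355,140),(410,130)]),S([(103,162),(88,203),(365,100),(400,118)])).round(4))
B=np.array([(82,102.5),(82,-102.5),(-82,-102.5),(-82,102.5)])/1e3
P=onplane("top",bt,.012)[:,:2]
def fit(B,P):
    b,p=B.mean(0),P.mean(0);U,_,Vt=np.linalg.svd((P-p).T@(B-b));R=U@np.diag([1,np.linalg.det(U@Vt)])@Vt;return R,p-R@b
for nm,q in(("top",P),("scene",onplane("scene",bs,.012)[:,:2])):
    R,t=fit(B,q);print(nm,t.round(4),np.degrees(np.arctan2(R[1,0],R[0,0])).round(2),"res mm",(1e3*(B@R.T+t-q)).round(1).tolist())
R,t=fit(B,P)
E0=onplane("top",T([(150,407),(157,458),(355,140),(410,130)]),.048)[:,:2];print("strip ends in board mm",(1e3*(E0-t)@R).round(1).tolist())
# mask check: black pixels on strip plane -> board frame, centre y/x
im=cv2.imread("pics/top0.png");m=np.zeros(im.shape[:2],np.uint8);m[160:260,270:365]=im[160:260,270:365].max(2)<45
m=(cv2.connectedComponents(m)[1]);l=np.bincount(m[m>0]).argmax();v,u=np.where(m==l)
q=1e3*(onplane("top",np.c_[u,v],.048)[:,:2]-t)@R
a=q[(q[:,1]>0)&(q[:,1]<60)];b=q[(q[:,0]>10)&(q[:,0]<55)]
r=np.hypot(*(q-[-5,-20]).T)[(q[:,0]<-10)&(q[:,1]<-25)]
print("x",np.percentile(a[:,0],[2,50,98]),"y",np.percentile(b[:,1],[2,50,98]),"r",np.percentile(r,[2,50,98]))
Rot=bot.get_state()["eef_rot"];print(Rot)
E
```

```text
board tri [[0.5826 0.2638 0.007  0.0029]
 [0.6227 0.0664 0.006  0.0011]
 [0.4645 0.0347 0.0103 0.002 ]
 [0.4232 0.2323 0.0055 0.0014]]
strip tri [[4.664e-01 2.089e-01 4.220e-02 6.000e-04]
 [4.418e-01 2.036e-01 3.190e-02 9.000e-04]
 [6.017e-01 1.077e-01 4.080e-02 4.200e-03]
 [6.065e-01 8.210e-02 3.550e-02 1.900e-03]]
top [0.5231 0.1496] 11.76 res mm [[1.3, 1.7], [2.2, -1.3], [-1.3, -1.7], [-2.1, 1.3]]
scene [0.5186 0.147 ] 11.49 res mm [[0.1, 4.4], [3.7, -1.9], [-3.7, -4.7], [-0.0, 2.2]]
strip ends in board mm [[-43.1, 69.6], [-67.8, 70.8], [67.0, -53.5], [67.0, -81.0]]
x [-63.60152499 -54.51473    -45.38097266] y [-78.41937313 -68.02735699 -57.66679503] r [38.27405697 49.93461855 59.02820857]
[-1.35756131e-04  1.41422665e-01  9.89949016e-01 -7.46048138e-04]
```

Emit:
{"method": "servo_tool", "body": {"plan": "-0.64 -0.47 0 0 0 0 0;-0.64 -0.47 0 0 0 0 0;-0.64 -0.47 0 0 0 0 0;-0.64 -0.47 0 0 0 0 0;-0.64 -0.47 0 0 0 0 0;-0.64 -0.47 0 0 0 0 0;-0.64 -0.47 0 0 0 0 0;-0.64 -0.47 0 0 0 0 0;-0.64 -0.47 0 0 0 0 0;-0.64 -0.47 0 0 0 0 0", "squeeze": 20}}

```text
t: 1.35
tcp_pos: [0.4582, 0.1963, 0.2311]
eef_rot: [-0.0, 0.141, 0.99, -0.0]
contact_force: [1.3, -0.1, -0.1]
width: -0.0003
grip_force: 0.0
```

Emit:
{"method": "servo_tool", "body": {"plan": "0 0 0.15 0 0 0.97 0;0 0 0.15 0 0 0.97 0;0 0 0.15 0 0 0.97 0;0 0 0.15 0 0 0.97 0;0 0 0.15 0 0 0.97 0;0 0 0.15 0 0 0.97 0;0 0 0.15 0 0 0.97 0;0 0 0.15 0 0 0.97 0;0 0 0 0 0 0 0;0 0 0 0 0 0 0"}}

```text
t: 2.6
tcp_pos: [0.4577, 0.1978, 0.1595]
eef_rot: [0.0, 0.631, 0.776, 0.0]
contact_force: [-0.7, 0.1, 0.1]
width: 0.0001
grip_force: 0.0
```

```bash
cat >> h.py <<'E'
from scipy.spatial.transform import Rotation
t0=np.array([.5231,.1496]);th=np.radians(11.76);R0=np.array([[np.cos(th),-np.sin(th)],[np.sin(th),np.cos(th)]])
def show():
    s=bot.get_state();q=s["eef_rot"];A=Rotation.from_quat(np.r_[q[1:],q[0]]).as_matrix()
    print("t",s["t"],"tcp",s["tcp_pos"].round(4),"board mm",(1e3*(s["tcp_pos"][:2]-t0)@R0).round(1),"axes",A.round(3).tolist(),"F",s["contact_force"].round(2),"w",s["width"],"J",s["joints"].round(2))
E
python3 - <<'E'
from h import *
show();M=bot.camera_model("wrist");im=bot.camera("wrist");cv2.imwrite("pics/w1.png",im[:,:,::-1])
print(proj("wrist",[np.r_[t0+R0@np.array(b)/1e3,z] for b,z in(((-55,70),.048),((-55,25),.048),((-55,-20),.048),((-5,-70),.048),((67,-70),.048),((-82,102.5),.012),((-82,-102.5),.012))],M).round(0).tolist())
E
```

```text
t 2.6 tcp [0.4577 0.1978 0.1595] board mm [-54.2  60.5] axes [[-0.204, 0.979, 0.0], [0.979, 0.204, 0.0], [0.0, 0.0, -1.0]] F [-0.74  0.11  0.11] w 0.00011315404350414521 J [ 0.41  0.17 -0.4   1.    0.    1.77]
[[261.0, 181.0], [261.0, 229.0], [261.0, 272.0], [311.0, 315.0], [382.0, 315.0], [233.0, 138.0], [238.0, 317.0]]
```

View pics/w1.png

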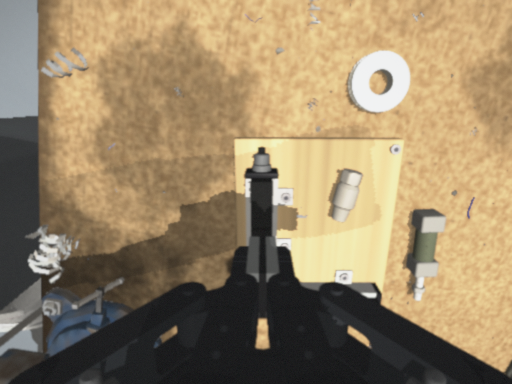

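The wrist view shows the gland at (261,160) and the strip start at about (261,178), against a predicted 181. The fingers sit over leg 1. A dark bar at (300–382, 283–298) should be the inner rail side of leg 2, so I'll check that.

```bash
python3 - <<'E'
from h import *
f=lambda b,z:np.r_[t0+R0@np.array(b)/1e3,z]
for b,z in(((67,-55),.012),((67,-55),.032),((67,-60),.048),((67,-80),.048),((82,102.5),.012),((82,-102.5),.012),((-45,70),.048),((-65,70),.048)):print(b,z,proj("wrist",[f(b,z)]).round(0).tolist())
im=cv2.imread("pics/w1.png");print([im[r,355].tolist() for r in range(272,312,3)])
E
```

```text
(67, -55) 0.012 [[371.0, 281.0]]
(67, -55) 0.032 [[378.0, 292.0]]
(67, -60) 0.048 [[383.0, 306.0]]
(67, -80) 0.048 [[380.0, 323.0]]
(82, 102.5) 0.012 [[405.0, 138.0]]
(82, -102.5) 0.012 [[379.0, 317.0]]
(-45, 70) 0.048 [[273.0, 181.0]]
(-65, 70) 0.048 [[250.0, 181.0]]
[[173, 230, 242], [172, 230, 242], [171, 229, 241], [158, 216, 231], [105, 108, 110], [105, 108, 109], [72, 74, 73], [35, 34, 32], [34, 35, 34], [34, 33, 31], [34, 34, 34], [32, 31, 30], [32, 32, 32], [34, 32, 32]]
```

Emit:
{"method": "servo_tool", "body": {"plan": "-0.14 -0.01 0.2 0 0 0 0;0 0 0.2 0 0 0 0;0 0 0.2 0 0 0 0;0 0 0.2 0 0 0 0;0 0 0.2 0 0 0 0;0 0 0.2 0 0 0 0;0 0 0.2 0 0 0 0;0 0 0.2 0 0 0 0;0 0 0.1 0 0 0 0;0 0 0 0 0 0 0"}}

```text
t: 3.9
tcp_pos: [0.4585, 0.1892, 0.0568]
eef_rot: [-0.0, 0.632, 0.775, -0.0]
contact_force: [0.0, 0.7, 1.0]
width: -0.0003
grip_force: 0.0
```

Emit:
{"method": "servo_tool", "body": {"plan": "0 0 0.02 0 0 0 0;0 0 0.02 0 0 0 0;0 0 0.02 0 0 0 0;0 0 0.02 0 0 0 0;0 0 0.02 0 0 0 0;0 0 0 0 0 0 0;0 0 0 0 0 0 0;0 0 0 0 0 0 0;0 0 0 0 0 0 0;0 0 0 0 0 0 0"}}

```text
t: 5.15
tcp_pos: [0.4588, 0.1894, 0.0513]
eef_rot: [0.0, 0.632, 0.775, 0.0]
contact_force: [0.4, -0.1, -0.6]
width: 0.0004
grip_force: 0.0
```

```bash
python3 -c "
from h import *
show()"
```

```text
t 5.15 tcp [0.4588 0.1894 0.0513] board mm [-54.8  52.1] axes [[-0.202, 0.979, 0.0], [0.979, 0.202, 0.0], [0.0, 0.0, -1.0]] F [ 0.36 -0.08 -0.64] w 0.000354820446788745 J [ 0.39  0.27 -0.55  0.75  0.    1.76]
```

Emit:
{"method": "servo_tool", "body": {"plan": "0 0 0.02 0 0 0 0;0 0 0.02 0 0 0 0;0 0 0.02 0 0 0 0;0 0 0.02 0 0 0 0;0 0 0.02 0 0 0 0;0 0 0.02 0 0 0 0;0 0 0.01 0 0 0 0;0 0 0 0 0 0 0;0 0 0 0 0 0 0;0 0 0 0 0 0 0"}}

```text
t: 6.4
tcp_pos: [0.4588, 0.1894, 0.0435]
eef_rot: [-0.0, 0.632, 0.775, 0.0]
contact_force: [-1.2, -0.8, 4.5]
width: -0.0001
grip_force: 1.9
```

Emit:
{"method": "servo_tool", "body": {"plan": "-0.06 0 0 0 0 0 0;-0.12 0 0 0 0 0 0;-0.12 0 0 0 0 0 0;-0.12 0 0 0 0 0 0;-0.12 0 0 0 0 0 0;-0.12 0 0 0 0 0 0;-0.12 0 0 0 0 0 0;-0.12 0 0 0 0 0 0;-0.12 0 0 0 0 0 0;-0.12 0 0 0 0 0 0"}}

```text
t: 7.65
tcp_pos: [0.4726, 0.1219, 0.0435]
eef_rot: [-0.0, 0.632, 0.775, -0.0]
contact_force: [-0.8, 2.9, 3.5]
width: -0.0
grip_force: 2.0
```

```bash
python3 - <<'E'
from h import *
show()
a=np.radians(np.arange(0,91,9));p=np.c_[-5-50*np.cos(a),-20-50*np.sin(a)]
print((np.diff(p,axis=0)/60)[:,::-1].round(2).tolist())
E
```

```text
t 7.65 tcp [0.4726 0.1219 0.0435] board mm [-55.  -16.8] axes [[-0.202, 0.979, -0.0], [0.979, 0.202, -0.0], [0.0, -0.0, -1.0]] F [-0.76  2.91  3.49] w -2.7814539593593035e-05 J [ 0.25  0.27 -0.58  0.73  0.    1.62]
[[-0.13, 0.01], [-0.13, 0.03], [-0.12, 0.05], [-0.11, 0.07], [-0.1, 0.08], [-0.08, 0.1], [-0.07, 0.11], [-0.05, 0.12], [-0.03, 0.13], [-0.01, 0.13]]
```

Emit:
{"method": "servo_tool", "body": {"plan": "-0.17 0.01 0 0 0 0 0;-0.15 0.03 0 0 0 0 0;-0.12 0.05 0 0 0 0 0;-0.11 0.07 0 0 0 0 0;-0.1 0.08 0 0 0 0 0;-0.08 0.1 0 0 0 0 0;-0.07 0.11 0 0 0 0 0;-0.05 0.12 0 0 0 0 0;-0.03 0.13 0 0 0 0 0;-0.01 0.13 0 0 0 0 0"}}

```text
t: 8.9
tcp_pos: [0.5327, 0.08, 0.0435]
eef_rot: [0.0, 0.632, 0.775, -0.0]
contact_force: [-3.1, -0.6, 4.2]
width: 0.0
grip_force: 2.1
```

```bash
python3 -c "
from h import *
show()"
```

```text
t 8.9 tcp [0.5327 0.08   0.0435] board mm [ -4.8 -70.1] axes [[-0.202, 0.979, -0.0], [0.979, 0.202, -0.001], [-0.0, -0.0, -1.0]] F [-3.08 -0.61  4.2 ] w 9.678622568221107e-07 J [ 0.15  0.35 -0.46  0.76 -0.    1.52]
```

Emit:
{"method": "servo_tool", "body": {"plan": "0.02 0.12 0 0 0 0 0;0 0.12 0 0 0 0 0;0 0.12 0 0 0 0 0;0 0.12 0 0 0 0 0;0 0.12 0 0 0 0 0;0 0.12 0 0 0 0 0;0 0.12 0 0 0 0 0;0 0.08 0 0 0 0 0;0 0 0 0 0 0 0;0 0 0 0 0 0 0"}}

```text
t: 10.15
tcp_pos: [0.587, 0.0927, 0.0439]
eef_rot: [0.001, 0.632, 0.775, 0.001]
contact_force: [1.4, -0.4, 4.6]
width: -0.0003
grip_force: 1.9
```

```bash
python3 -c "
from h import *
show()"
```

```text
t 10.15 tcp [0.587  0.0927 0.0439] board mm [ 51.  -68.7] axes [[-0.202, 0.979, 0.002], [0.979, 0.202, 0.0], [-0.0, 0.002, -1.0]] F [ 1.37 -0.35  4.56] w -0.0002966489672181021 J [ 0.16  0.44 -0.32  0.81  0.    1.52]
```

Section 6 is pressed to about 4 mm at light force, so I'll lift off.

Emit:
{"method": "servo_tool", "body": {"plan": "0 0 -0.05 0 0 0 0;0 0 -0.1 0 0 0 0;0 0 -0.2 0 0 0 0;0 0 -0.3 0 0 0 0;0 0 -0.3 0 0 0 0;0 0 -0.3 0 0 0 0;0 0 -0.3 0 0 0 0;0 0 -0.2 0 0 0 0;0 0 0 0 0 0 0;0 0 0 0 0 0 0"}}

```text
t: 11.4
tcp_pos: [0.5856, 0.0924, 0.1481]
eef_rot: [-0.0, 0.632, 0.775, -0.0]
contact_force: [0.6, 0.3, -0.2]
width: -0.0002
grip_force: 0.0
```

```bash
python3 - <<'E'
from h import *
show();im=bot.camera("top");cv2.imwrite("pics/t2.png",im[:,:,::-1])
a=cv2.imread("pics/top0.png");b=im[:,:,::-1]
# loose parts: patch differences (reel, cylinder, coupler) vs the first picture
for n,(x,y,w,h) in dict(reel=(222,182,32,32),cyl=(288,136,58,28),coupler=(272,190,36,20)).items():
    print(n,cv2.absdiff(a[y:y+h,x:x+w],b[y:y+h,x:x+w].copy()).mean().round(2))
E
```

```text
t 11.4 tcp [0.5856 0.0924 0.1481] board mm [ 49.6 -68.7] axes [[-0.202, 0.979, -0.001], [0.979, 0.202, -0.0], [0.0, -0.001, -1.0]] F [ 0.58  0.34 -0.23] w -0.00024353160439351146 J [ 0.16  0.35 -0.2   1.03 -0.    1.52]
reel 20.46
cyl 9.0
coupler 21.27
```

View pics/t2.png

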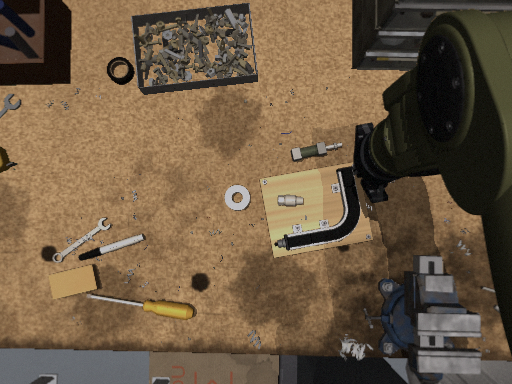

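The reel (237,197), cylinder (316,152) and coupler (290,200) are where they were; the pixel differences are only from lighting. The strip is free and the arm is clear.

```bash
python3 -c "
from bench import bot
print(bot.hand_in())"
```

```text
the job is handed in; nothing more can be done
None
```

I ran the closed fingertips along all six sections in order, from the gland end round the bend to the plain end, pressing about 4–5 mm at about 4–5 N; I then lifted clear, the loose parts had not moved, and I handed the job in at about 11.5 s.

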